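# Clock the mist head and open its valve

## Robot

A 7-joint arm with a two-finger parallel gripper is mounted at the origin on the work surface. World frame = base frame: x ahead of the robot, y to its left, z up, the work surface at z = 0. Lengths are in m, angles in rad, forces in N, time in s.
With the tool pointing down it reaches from about 0.4 to 0.85 m from the base axis. Payload 10.4 kg.
Tool frame: the origin (TCP) lies at the very end of the fingers, on their centre line; the grasp point (between the pads) lies 19 mm behind it; z points along the fingers, y is the direction in which the jaws open and shut (so a half turn about z gives the same grasp; the last joint's range is limited). The gripper opens to 87 mm and grips with 3 to 60 N. Pads are 19 mm wide; open, the fingers measure 117 mm over their backs; the gripper's body (75 mm by 190 mm) begins 51 mm behind the grasp point.
Start: joints at [1.08, 0.332, -0.065, 1.46, 0.022, 1.35, -0.088], TCP at [0.282, -0.558, 0.183] pointing down, gripper open.
Joint ranges: [-2.6, 2.6], [-0.5, 2.12], [-1.47, 1.34], [0.16, 2.42], [-1.27, 4.41], [0.06, 2.06], [-2.6, 2.6]. Speed limits (rad/s): [2.22, 2.22, 2.79, 2.79, 3.14, 3.14, 3.14].

## Interface

Orientations are given as a unit quaternion [x, y, z, w].
In Python, from bench import r gives the robot as it stands.
- The arm moves only by the shell command python3 -m crank 'ROWS' [FORCE]. ROWS is JSON, a list of rows, each a list of 3 entries, a list of its own where there are three numbers: the opening, from -1 (shut) to 1 (fully open), so that 0 is half open, then the shift along the tool's x, y, z in mm, then the turn about the tool's z in degrees. A call has 1 to 12 rows; each row is the pose to reach, as a shift and turn from the pose commanded when the call began, along the tool's axes at that moment; what a row does not reach only later rows make up. A row lasts 1/12 s, in which the tool goes at most 41.7 mm and 7.16 degrees, less where a joint would pass 70% of its speed; a pose out of reach is approached as far as the arm can. A call with a gripper value outside its range is refused whole. The fingers move at their own pace and stop on an object; FORCE is the grip in N (left out, the last holds). Time passes only in rows, so rows that repeat a pose let the fingers close. It gives the time, the measured TCP pose, the force and the opening at its end, in the units of the state.
- r.read_state(): the state, without advancing time (a new reading comes with each control period).
- r.camera(name): name is "side" or "top" or "wrist"; returns a dict with "pixels" (400x640x3 uint8, red, green, blue), "fov_y" (degrees; the focal length in pixels is half the picture's height over the tangent of half this angle, whatever the lens; pixels are square), "cx", "cy" (the principal point, pixels), "dist" ([k1, k2, p1, p2, k3] as OpenCV has them; the pictures are not rectified), "cam_to_world" (4x4, takes a point from camera to world coordinates). Camera axes: x right, y down, z forward; pixel columns grow to the right and rows downward; lengths in m; the calibration is good to about 2 mm. A picture is of the moment at which its call begins. There is no depth.
- r.close_job(): hands the job in, once; it reports no verdict.
The state is a dict: "time": time; "joint_positions": joint angles; "joint_vel": joint speeds; "joint_torque": joint torques, N m; "ee_pos": TCP position; "eef_rot": TCP orientation; "ft_force": force on the tool from outside, world axes, zero at the start; "torque": the same for the moment, N m; "width": finger opening in m.
Only numpy, scipy, OpenCV 4.12 (cv2) and the standard library are available. Lean on these libraries where they do the work, as an engineer would, in place of code of your own. Each camera call takes 0.05 s, during which the arm holds its last target.

## Task

The loose mist head of the cheese sprayer must be screwed down (clockwise) onto its washer and left at the first position, once you feel it bear firmly on the washer, in which its two slotted flat faces are square to the base plate, one looking at the cheeses; do not leave it loose, and do not go on another half turn, which crushes the washer. Let go of it, then open the water: swing the valve lever fully from across the pipe to in line with it. Leave the other things on the table where they are.

Things in the scene. Friction and masses are not known exactly. Their poses are not given: they have to be found in the camera images.
- stand: fixed mist stand: steel base plate 130 (x) x 300 (y) x 12 mm; origin on the table under the plate's centre, z up. y runs along plate and copper pipe (22 mm thick, axis 32 mm up). The head's riser stands at x 0, y -75 mm, the valve at x 0, y +85 mm. +x points to the stand's wooden board, 115 to 285 mm from the origin, with two cheeses whose tops are 100 mm above the table
- head: grey plastic mist head screwed on the riser; origin on the screw axis, about 62 mm above the table, z up. Its two slotted flat faces look along its x and -x and are alike: square to the base plate when its x is parallel or opposite to the stand's x, every half turn. Screws down clockwise seen from above, 10 mm a turn; no hard stop before the washer is crushed; stays where it is let go
- head_mid (a point): centre of the head's upper part, a paddle 24 mm thick (its x, between the slotted faces), 56 mm wide (y), 46 mm high, 50 mm above the head's origin; axes as the head's. Under it a round knurled skirt 57 mm across, 24 to 44 mm lower. At the start the first square position is 1.8 to 2.5 rad of clockwise turning away, and the washer 0.4 to 3.1 rad: it differs and cannot be told from the height
- washer: rubber washer 48 mm across, 6 mm thick, fixed on the riser's shoulder under the head (origin: centre of its underside, 62 mm above the table). A sprung seal hidden in the skirt meets it: free, the head turns at about 0.07 N m; within 0.4 rad of the touch the torque at least doubles (0.15 to 0.3 N m). The seal then presses with 14 N, 3.4 N more per rad; 26 N is over-tight, 28.5 N crushed
- valve (a joint): valve lever: 0 closed (lever points along the stand's -x, across the pipe), 1.57 fully open (along the stand's +y, in line with the pipe), turning clockwise seen from above; about 0.15 N m of friction, stays where it is left, hard stops at both ends
- valve_tip (a point): point on the lever near its free end, 75 mm from the valve axis, at mid-thickness (58 mm above the table); the lever is a bar 18 mm wide, 14 mm thick, reaching 91 mm from the axis
- valve_axis (a point): the vertical valve axis at the lever's height (58 mm above the table); fixed to the stand, same axes
- spare_c (a point): spare rubber washer lying on the base plate, 44 mm across, 6 mm thick (origin at its centre). Bystander
- wrench_c (a point): open-ended wrench lying on the table, 160 mm long along its x (origin at mid-length). Bystander
- tomme_c (a point): small orange cheese, 98 mm across and 48 mm high (origin at its centre). Bystander
- brush_c (a point): wooden cheese brush, 130 x 50 x 46 mm (origin at its centre). Bystander
- scrubber_c (a point): white plastic brush, 100 x 50 x 46 mm (origin at its centre). Bystander
- bottle_c (a point): white bottle, 64 mm across, 170 mm high (origin half-way up). Bystander
- tub_c (a point): steel bowl, 130 mm across, 70 mm high (origin half-way up). Bystander

How it is judged:
On the way, in this order (a step that is already met when the one before it is completed fails the run):
1. the head bears on the washer, not over-tightened, its flat faces square to the base plate, and is let go (angle between the x axis of head and the x axis of stand, either way round below 0.11 rad and contact force between head and washer between 5 and 26 N and contact force between the fingers and head below 0.3 N), for 0.2 s.
2. the valve lever is swung fully open (value of joint valve above 1.4 rad), for 0.1 s.
At the end, for the whole second after the job is handed in: the head's flat faces are square to the base plate within 0.11 rad, its seal presses on the washer with 5 to 26 N (first square position after touching), the valve lever is within 0.17 rad of fully open, and head and lever are let go and at rest (all of step 1 and value of joint valve above 1.4 rad and velocity of joint valve below 0.05 rad/s and angular speed of head below 0.05 rad/s).
It fails at once if the washer is crushed (over 28.5 N) (contact force between head and washer above 28.5 N).
It fails at once if a bystander is pushed more than 30 mm (distance of any of spare_c, wrench_c, tomme_c, brush_c, scrubber_c, bottle_c, tub_c from where it was at the start of the episode above 0.03 m).
It also fails if it takes over 72 s, if anything falls off the work surface, if the arm or the gripper's body presses on something with over 40 N, if the wrist force passes 120 N, or if a joint passes its speed limit or range.

## Working session

There is one attempt and no reset: what is moved stays moved. The work goes in short steps, Python scripts to look and compute and a shell command to move; the robot and the scene stay as the last step left them, time stands still between calls to the robot, and variables do not carry over. Pictures are saved under pics/ and viewed, and the job is handed in when it is done.

```bash
ls; mkdir -p pics
python3 - <<'E'
from bench import r
import cv2, numpy as np
s=r.read_state(); print({k:np.round(v,3).tolist() for k,v in s.items()})
for n in ["side","top","wrist"]:
    c=r.camera(n); cv2.imwrite(f"pics/{n}0.png",c["pixels"][:,:,::-1]); print(n,c["fov_y"],c["cx"],c["cy"],c["dist"]); print(np.round(c["cam_to_world"],3))
E
```

```text
pics
{'time': 0.0, 'joint_positions': [1.08, 0.333, -0.065, 1.461, 0.022, 1.35, -0.089], 'joint_vel': [-0.001, 0.001, 0.002, -0.001, -0.001, -0.001, -0.001], 'joint_torque': [0.001, -62.325, 0.025, -38.989, -0.061, 0.04, 0.0], 'ee_pos': [0.282, -0.557, 0.183], 'eef_rot': [0.973, 0.232, -0.0, -0.001], 'ft_force': [0.43, 0.07, -0.201], 'torque': [-0.036, -0.002, -0.035], 'width': 0.087}
side 53.55732301605748 316.8667613903055 197.30051114604615 [0.02303784 0.         0.         0.         0.        ]
[[-0.941 -0.212  0.263  0.238]
 [-0.338  0.601 -0.724  0.772]
 [-0.005 -0.77  -0.638  0.782]
 [ 0.     0.     0.     1.   ]]
top 48.20316551396494 320.7123056352876 196.2613684663057 [-0.11006628  0.          0.          0.          0.        ]
[[-0.021 -0.987  0.16   0.302]
 [-1.     0.022  0.002 -0.019]
 [-0.005 -0.16  -0.987  1.555]
 [ 0.     0.     0.     1.   ]]
wrist 63.96359073198562 321.1514267116242 195.86948795303468 [-0.06303178  0.          0.          0.          0.        ]
[[ 0.45  -0.863 -0.227  0.344]
 [-0.893 -0.436 -0.112 -0.527]
 [-0.002  0.254 -0.967  0.382]
 [ 0.     0.     0.     1.   ]]
```

View pics/side0.png

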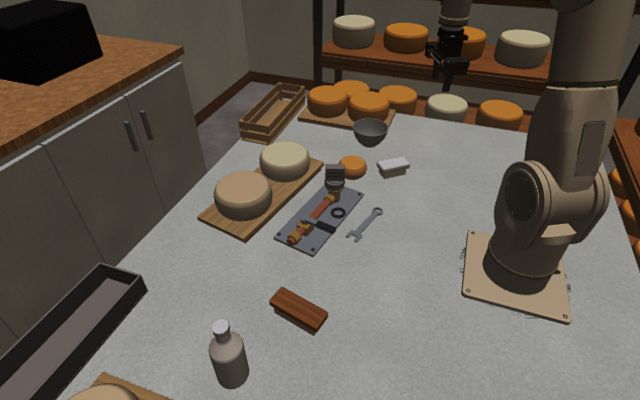

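View pics/top0.png

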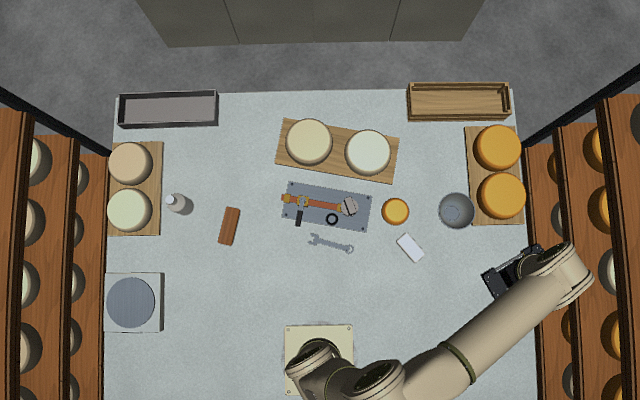

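View pics/wrist0.png

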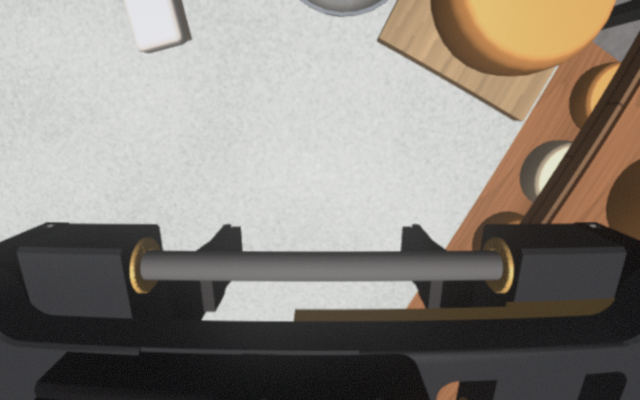

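The top view shows the plate at about (327,206), the head at (349,205) and the lever at (299,215). In the side view the head is at (335,178). I'll zoom in on these.

Run:
```python
import cv2
a=cv2.imread("pics/top0.png")[170:260,265:425]; cv2.imwrite("pics/topz.png",cv2.resize(a,None,fx=5,fy=5,interpolation=cv2.INTER_CUBIC))
a=cv2.imread("pics/side0.png")[150:260,260:400]; cv2.imwrite("pics/sidez.png",cv2.resize(a,None,fx=5,fy=5,interpolation=cv2.INTER_CUBIC))
```

```text
(no output)
```

View pics/topz.png

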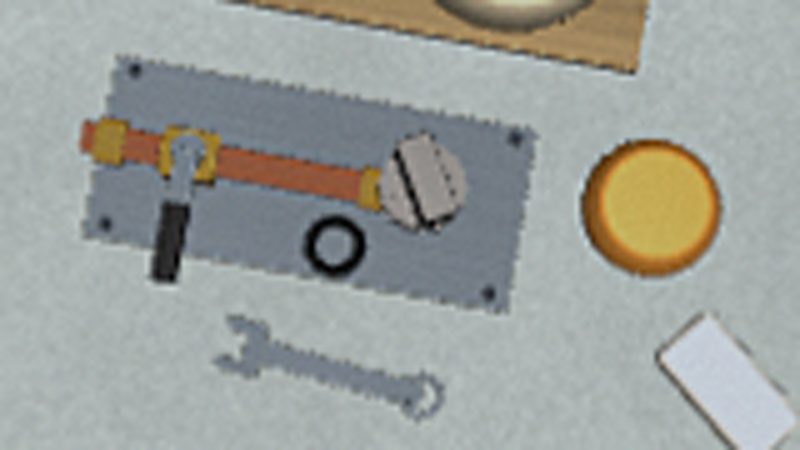

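View pics/sidez.png

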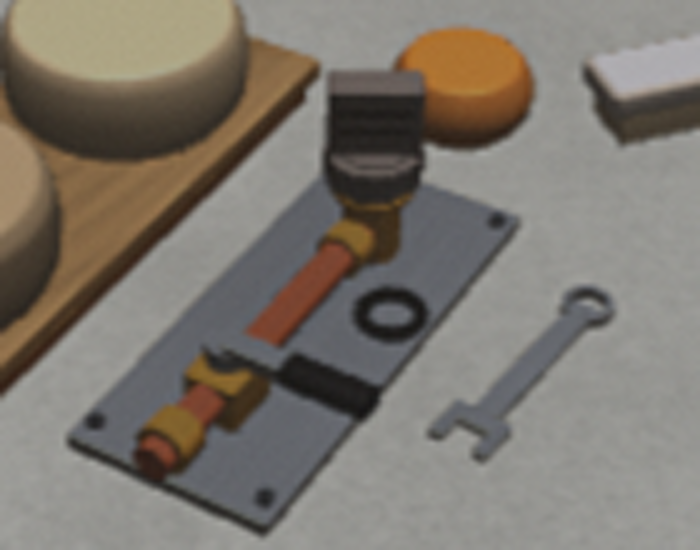

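```bash
cat > h.py <<'E'
import numpy as np, cv2
from bench import r
def shot(n,name):
    c=r.camera(n); cv2.imwrite(f"pics/{name}.png",c["pixels"][:,:,::-1]); np.save(f"pics/{name}.npy",dict(c),allow_pickle=True); return c
def load(name): return np.load(f"pics/{name}.npy",allow_pickle=True).item()
def rays(c,px):
    px=np.array(px,float).reshape(-1,1,2); h=c["pixels"].shape[0]; f=h/2/np.tan(np.radians(c["fov_y"])/2)
    K=np.array([[f,0,c["cx"]],[0,f,c["cy"]],[0,0,1]])
    u=cv2.undistortPoints(px,K,np.array(c["dist"],float))[:,0]
    T=np.array(c["cam_to_world"]); d=np.c_[u,np.ones(len(u))]@T[:3,:3].T
    return T[:3,3],d/np.linalg.norm(d,axis=1)[:,None]
def plane(c,px,z):
    o,d=rays(c,px); return o+d*((z-o[2])/d[:,2])[:,None]
def tri(c1,p1,c2,p2):
    o1,d1=rays(c1,p1);o2,d2=rays(c2,p2);out=[]
    for a,b in zip(d1,d2):
        s=np.linalg.lstsq(np.c_[a,-b],o2-o1,rcond=None)[0]; A=o1+s[0]*a;B=o2+s[1]*b; out.append(np.r_[(A+B)/2,np.linalg.norm(A-B)])
    return np.array(out)
def proj(c,P):
    T=np.linalg.inv(np.array(c["cam_to_world"])); h=c["pixels"].shape[0]; f=h/2/np.tan(np.radians(c["fov_y"])/2)
    K=np.array([[f,0,c["cx"]],[0,f,c["cy"]],[0,0,1]])
    return cv2.projectPoints(np.array(P,float).reshape(-1,1,3),cv2.Rodrigues(T[:3,:3])[0],T[:3,3],K,np.array(c["dist"],float))[0][:,0]
def tool():
    from scipy.spatial.transform import Rotation as R
    s=r.read_state(); return np.array(s["ee_pos"]),R.from_quat(s["eef_rot"]).as_matrix()
def go(p):  # shift in tool mm
    t,M=tool(); return np.round(M.T@(np.array(p)-t)*1000,1)
E
python3 - <<'E'
from h import *
t=shot("top","t1"); s=shot("side","s1")
def z(p,ox,oy): return (np.array(p)+.5)/5-.5+[ox,oy]
c=plane(t,z([[120,57],[537,130],[503,312],[82,237]],265,170),0.012); print(np.round(c,3)); 
print("centre",c.mean(0)); yv=(c[0]+c[3]-c[1]-c[2])/2; xv=(c[0]+c[1]-c[2]-c[3])/2
print(np.linalg.norm(yv),np.linalg.norm(xv),np.degrees(np.arctan2(yv[1],yv[0])),np.degrees(np.arctan2(xv[1],xv[0])))
# plate corners tri in side for check
cs=plane(s,z([[70,440],[265,532],[520,222]],260,150),0.012);print(np.round(cs,3))
h=plane(t,z([[413,180]],265,170),0.135);print("head top approx",h)
E
```

```text
[[ 0.61   0.095  0.012]
 [ 0.551 -0.196  0.012]
 [ 0.424 -0.167  0.012]
 [ 0.483  0.123  0.012]]
centre [ 0.51707334 -0.03621167  0.012     ]
0.296783389058173 0.12992958350951314 78.63496321312878 -12.474255715908704
[[ 0.609  0.099  0.012]
 [ 0.486  0.126  0.012]
 [ 0.426 -0.165  0.012]]
head top approx [[ 0.50066527 -0.1009324   0.135     ]]
```

```bash
python3 -m crank '[[1,[30,-22,-12],-5],[1,[66,-50,-25],-9],[1,[99,-75,-38],-14],[1,[132,-100,-50],-18],[1,[165,-125,-67],-22],[1,[198,-150,-67],-26],[1,[231,-175,-67],-30],[1,[264,-200,-67],-34],[1,[297,-225,-67],-39],[1,[330,-250,-67],-44],[1,[363,-275,-67],-48],[1,[397,-301,-67],-51]]'; python3 -m crank '[[1,[0,0,0],0],[1,[0,0,0],0]]'
python3 - <<'E'
from h import *
c=shot("wrist","w1"); s=r.read_state(); print(np.round(s["joint_positions"],3),s["ee_pos"],np.round(tool()[1],3))
print(np.round(s["ft_force"],2),np.round(s["torque"],3))
E
```

```text
time: 1.25
ee_pos: [0.4962, -0.118, 0.2506]
eef_rot: [0.777, 0.629, 0.0, 0.0]
ft_force: [0.9, -1.1, -0.2]
width: 0.0871
time: 1.42
ee_pos: [0.4965, -0.1172, 0.2504]
eef_rot: [0.777, 0.63, 0.0, -0.0]
ft_force: [-0.7, -0.0, -1.0]
width: 0.0874
[ 0.627  0.08  -0.505  1.63   0.039  1.442 -0.094] [ 0.49583016 -0.11938838  0.25023908] [[ 0.21   0.978 -0.   ]
 [ 0.978 -0.21  -0.   ]
 [-0.    -0.    -1.   ]]
[-0.67 -0.68  0.32] [-0.089 -0.092  0.045]
```

View pics/w1.png

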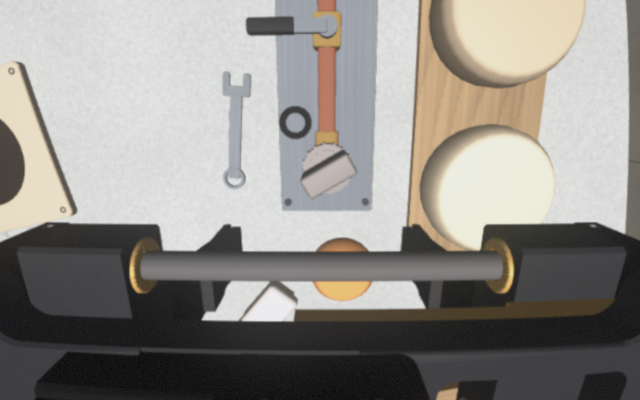

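The wrist view shows the head at about (329,172), the valve axis at (327,28) and the lever pointing left. I'll zoom in on the head.

Run:
```python
import cv2
a=cv2.imread("pics/w1.png")[120:220,270:390]; cv2.imwrite("pics/w1z.png",cv2.resize(a,None,fx=6,fy=6,interpolation=cv2.INTER_CUBIC))
```

```text
(no output)
```

View pics/w1z.png

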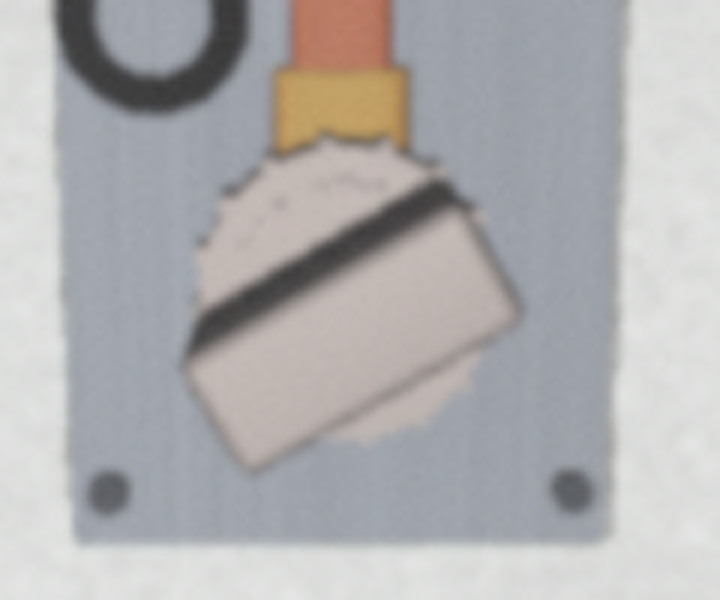

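Run:
```python
from h import *
c=load("w1")
z=lambda p:(np.array(p)+.5)/6-.5+[270,120]
P=plane(c,z([[188,362],[455,203],[521,315],[255,468]]),0.135);print(np.round(P,4),P.mean(0))
for a,b in((0,1),(3,2),(0,3),(1,2)):
    v=P[b]-P[a];print(np.linalg.norm(v),np.degrees(np.arctan2(v[1],v[0])))
B=plane(c,z([[110,492],[571,492]]),0.012);v=B[1]-B[0];print("bolts",B,np.degrees(np.arctan2(v[1],v[0])),np.linalg.norm(v))
e=plane(c,z([[75,544],[610,544]]),.012);v=e[1]-e[0];print("edge",e,np.degrees(np.arctan2(v[1],v[0])),np.linalg.norm(v))
t=load("t1");zt=lambda p:(np.array(p)+.5)/5-.5+[265,170]
print(tri(c,z([[521,315],[455,203]]),t,zt([[462,208],[428,135]])))
```

```text
[[ 0.4774 -0.1103  0.135 ]
 [ 0.5261 -0.0934  0.135 ]
 [ 0.5333 -0.114   0.135 ]
 [ 0.4845 -0.1305  0.135 ]] [ 0.50534543 -0.11206208  0.135     ]
0.051527798675039725 19.128134220279048
0.05159739524799004 18.72650169716127
0.02141384387958125 -70.81133551653802
0.021775706841926604 -70.6325551602417
bolts [[ 0.4392786  -0.16049175  0.012     ]
 [ 0.54603535 -0.18305344  0.012     ]] -11.933147354494 0.10911476821165594
edge [[ 0.42810315 -0.17129013  0.012     ]
 [ 0.55293474 -0.19767836  0.012     ]] -11.936071706256671 0.12759022066181241
[[ 0.5355324  -0.16227322 -0.14665729  0.03910883]
 [ 0.53315752 -0.10764132  0.08390997  0.01695443]]
```

```bash
python3 -m crank '[[1,[0,0,0],-7],[1,[0,0,0],-14],[1,[0,0,0],-21],[1,[0,0,0],-28],[1,[0,0,0],-35],[1,[0,0,0],-42],[1,[0,0,0],-49],[1,[0,0,0],-56],[1,[0,0,0],-61],[1,[0,0,0],-61],[1,[0,0,0],-61]]'
python3 - <<'E'
from h import *
c=shot("wrist","w2"); s=r.read_state(); print(np.round(s["joint_positions"],3),s["ee_pos"],np.round(tool()[1],3))
E
```

```text
time: 2.38
ee_pos: [0.4953, -0.1213, 0.2503]
eef_rot: [0.354, 0.935, -0.0, -0.0]
ft_force: [0.7, 0.1, -0.0]
width: 0.0873
[ 0.669  0.083 -0.548  1.628  0.044  1.442  0.964] [ 0.49542465 -0.12095757  0.25033344] [[-0.749  0.663 -0.   ]
 [ 0.663  0.749 -0.   ]
 [-0.    -0.    -1.   ]]
```

View pics/w2.png

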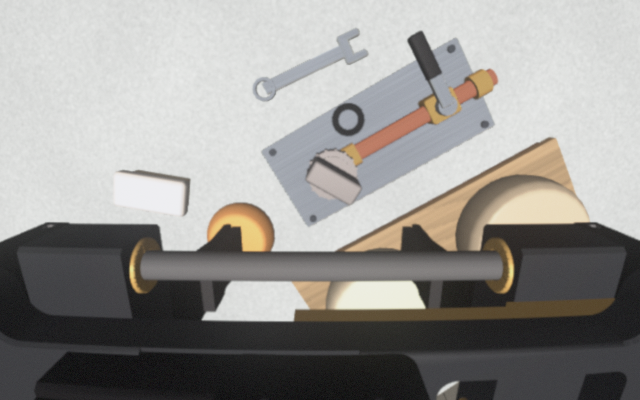

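The second view has the head at about (333,180). Zooming in to triangulate.

Run:
```python
import cv2
a=cv2.imread("pics/w2.png")[130:230,280:400]; cv2.imwrite("pics/w2z.png",cv2.resize(a,None,fx=6,fy=6,interpolation=cv2.INTER_CUBIC))
```

```text
(no output)
```

View pics/w2z.png

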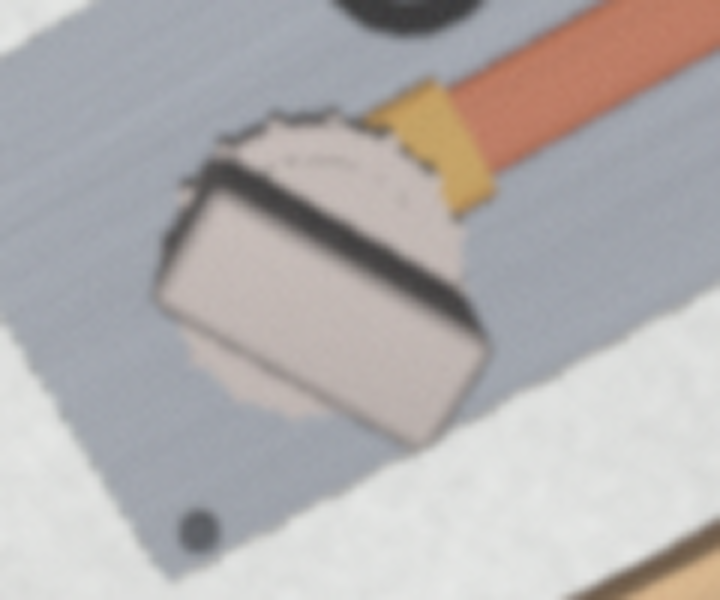

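Run:
```python
from h import *
c=load("w1");d=load("w2")
z1=lambda p:(np.array(p)+.5)/6-.5+[270,120]; z2=lambda p:(np.array(p)+.5)/6-.5+[280,130]
a=z1([[188,362],[455,203],[521,315],[255,468]]); b=z2([[222,190],[488,345],[425,447],[157,297]])
T=tri(c,a,d,b);print(np.round(T,4),T.mean(0))
P=T[:,:3]
for i,j in((0,1),(3,2),(0,3),(1,2)):
    v=P[j]-P[i];print(np.linalg.norm(v),np.degrees(np.arctan2(v[1],v[0])))
for z in(.125,.13,.135):print(z,plane(c,a,z).mean(0),plane(d,b,z).mean(0))
Q=plane(d,z2([[198,531]]),.012); print("bolt",Q,tri(c,z1([[110,492]]),d,z2([[198,531]])),tri(c,z1([[571,492]]),d,z2([[198,531]])))
print(np.array(c["cam_to_world"])[:3,3],np.array(d["cam_to_world"])[:3,3])
```

```text
[[ 4.767e-01 -1.114e-01  1.287e-01  3.000e-04]
 [ 5.265e-01 -9.450e-02  1.296e-01  7.000e-04]
 [ 5.337e-01 -1.150e-01  1.287e-01  5.000e-04]
 [ 4.836e-01 -1.326e-01  1.254e-01  7.000e-04]] [ 0.50512068 -0.11338322  0.12810767  0.00054859]
0.052569170478736736 18.711176976097704
0.05326340164145667 19.39220674459332
0.02258472602600716 -72.21200397237897
0.02171896163786574 -70.67286930184859
0.125 [ 0.5051662  -0.11402031  0.125     ] [ 0.50574586 -0.1135937   0.125     ]
0.13 [ 0.50525582 -0.1130412   0.13      ] [ 0.50479355 -0.11301735  0.13      ]
0.135 [ 0.50534543 -0.11206208  0.135     ] [ 0.50384124 -0.112441    0.135     ]
bolt [[ 0.54610109 -0.18306268  0.012     ]] [[ 0.48280956 -0.10553785  0.27929477  0.02377455]] [[ 5.46012849e-01 -1.82962175e-01  1.23509145e-02  3.06770277e-05]]
[ 0.51098546 -0.05044073  0.44967869] [ 0.44392736 -0.07618048  0.44957133]
```

```bash
python3 -m crank '[[1,[0,2,0],-7],[1,[0,4,0],-14],[1,[-1,6,0],-21],[1,[-1,8,0],-28],[1,[-1,10,0],-35],[1,[-1,12,0],-42],[1,[-1.6,12.8,0],-49],[1,[-1.6,12.8,0],-56],[1,[-1.6,12.8,0],-60.5],[1,[-1.6,12.8,0],-60.5],[1,[-1.6,12.8,0],-60.5],[1,[-1.6,12.8,0],-60.5]]'
python3 - <<'E'
from h import *
c=shot("wrist","w3"); s=r.read_state(); print(np.round(s["joint_positions"],3),s["ee_pos"],np.round(tool()[1],3)); print(go([.505,-.1128,.096]))
M=tool()[1];print(np.degrees(np.arctan2(M[1,1],M[0,1])),np.round(s["ft_force"],2),np.round(s["torque"],3))
E
```

```text
time: 3.43
ee_pos: [0.5053, -0.1116, 0.2504]
eef_rot: [-0.165, 0.986, -0.0, 0.0]
ft_force: [0.4, -0.2, -0.5]
width: 0.0869
[ 0.698  0.108 -0.611  1.608  0.062  1.445  1.987] [ 0.50532956 -0.11153925  0.2503643 ] [[-0.945 -0.327  0.   ]
 [-0.327  0.945 -0.   ]
 [ 0.    -0.    -1.   ]]
[  0.7  -1.1 154.4]
109.09763757933102 [-0.02  0.55 -0.29] [ 0.148 -0.107 -0.016]
```

View pics/w3.png

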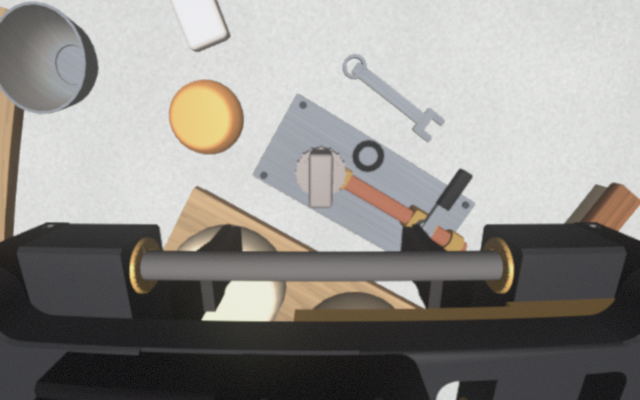

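The jaws are lined up: the paddle is at (320,180) and upright in the picture. Descending now.

```bash
python3 -m crank '[[1,[0.5,-1,25],0],[1,[0.5,-1,50],0],[1,[0.5,-1,75],0],[1,[0.5,-1,100],0],[1,[0.5,-1,125],0],[1,[0.5,-1,145],0],[1,[0.5,-1,154],0],[1,[0.5,-1,154],0],[1,[0.5,-1,154],0]]'
python3 - <<'E'
from h import *
c=shot("side","s2"); a=c["pixels"][130:230,280:400,::-1];cv2.imwrite("pics/s2z.png",cv2.resize(a,None,fx=6,fy=6,interpolation=cv2.INTER_CUBIC)); s=r.read_state(); print(np.round(s["joint_positions"],3),s["ee_pos"])
M=tool()[1];print(np.degrees(np.arctan2(M[1,1],M[0,1])),np.round(s["ft_force"],2),np.round(s["torque"],3))
E
```

```text
time: 4.23
ee_pos: [0.5055, -0.1125, 0.0969]
eef_rot: [-0.167, 0.986, 0.0, 0.0]
ft_force: [0.2, -0.5, 0.1]
width: 0.087
[ 0.678  0.219 -0.607  1.824  0.137  1.139  1.931] [ 0.50602848 -0.11254073  0.0975855 ]
109.26602764152095 [ 0.05 -0.49  1.1 ] [ 0.138 -0.119 -0.035]
```

View pics/s2z.png

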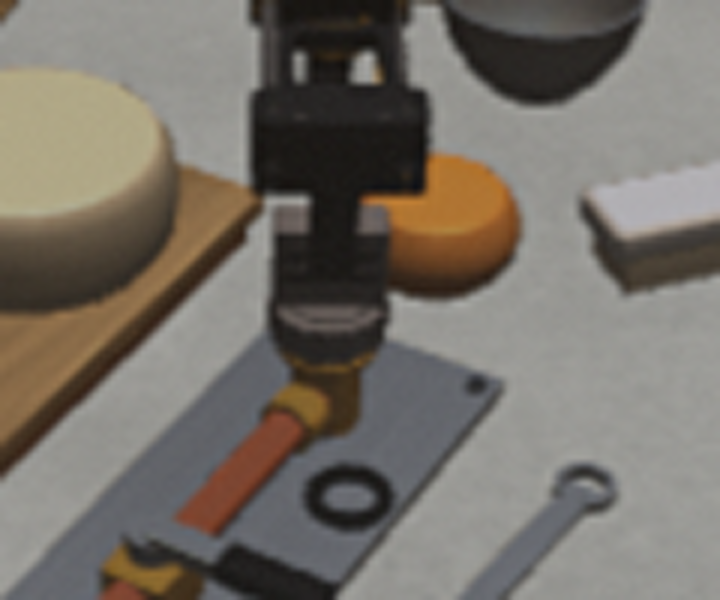

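```bash
cat > st.py <<'E'
from h import *
for i in range(int(__import__("sys").argv[1]) if len(__import__("sys").argv)>1 else 1):
    if i: r.camera("top")
    s=r.read_state();M=tool()[1]
    print("yaw %.2f"%np.degrees(np.arctan2(M[1,1],M[0,1])),"p",np.round(s["ee_pos"],4),"F",np.round(s["ft_force"],2),"T",np.round(s["torque"],3),"tau7 %.3f q7 %.3f w %.4f t %.2f"%(s["joint_torque"][6],s["joint_positions"][6],s["width"],s["time"]))
E
python3 -m crank '[[-1,[0,0,0],0],[-1,[0,0,0],0],[-1,[0,0,0],0],[-1,[0,0,0],0],[-1,[0,0,0],0],[-1,[0,0,0],0],[-1,[0,0,0],0],[-1,[0,0,0],0]]' 25; python3 st.py 3
```

```text
time: 4.95
ee_pos: [0.5052, -0.1125, 0.0964]
eef_rot: [-0.168, 0.986, -0.0, 0.0]
ft_force: [0.9, 0.2, -0.3]
width: 0.0415
yaw 109.30 p [ 0.5052 -0.1125  0.0964] F [ 0.91  0.21 -0.28] T [ 0.138 -0.094 -0.028] tau7 -0.000 q7 1.931 w 0.0415 t 4.95
yaw 109.30 p [ 0.5052 -0.1125  0.0963] F [-0.38 -0.13 -0.04] T [ 0.158 -0.114  0.009] tau7 -0.000 q7 1.931 w 0.0375 t 5.00
yaw 109.30 p [ 0.5052 -0.1124  0.0963] F [-0.44 -0.22 -0.35] T [ 0.115 -0.121 -0.006] tau7 -0.000 q7 1.931 w 0.0336 t 5.05
```

```bash
python3 -m crank '[[-1,[0,0,0],0],[-1,[0,0,0],0],[-1,[0,0,0],0],[-1,[0,0,0],0]]'; python3 st.py 2;python3 -m crank '[[-1,[0,0,0.1],3],[-1,[0,0,0.2],6],[-1,[0,0,0.3],9],[-1,[0,0,0.35],12]]'; python3 st.py 2
```

```text
time: 5.38
ee_pos: [0.5052, -0.1125, 0.0963]
eef_rot: [-0.168, 0.986, -0.0, 0.0]
ft_force: [0.5, -0.1, -0.5]
width: 0.0072
yaw 109.30 p [ 0.5052 -0.1125  0.0963] F [ 0.47 -0.06 -0.48] T [ 0.129 -0.121 -0.053] tau7 -0.000 q7 1.931 w 0.0072 t 5.38
yaw 109.30 p [ 0.5052 -0.1125  0.0964] F [-0.16  0.11 -0.11] T [ 0.13  -0.153 -0.008] tau7 -0.000 q7 1.931 w 0.0048 t 5.43
time: 5.77
ee_pos: [0.5053, -0.1125, 0.0961]
eef_rot: [-0.062, 0.998, -0.0, 0.0]
ft_force: [0.3, -1.3, 0.6]
width: 0.0004
yaw 97.16 p [ 0.5053 -0.1125  0.0961] F [ 0.3  -1.32  0.61] T [ 0.145 -0.111  0.02 ] tau7 1.284 q7 1.724 w 0.0004 t 5.77
yaw 96.93 p [ 0.5053 -0.1125  0.0961] F [ 0.19 -0.67  0.87] T [ 0.155 -0.166 -0.003] tau7 1.007 q7 1.721 w 0.0004 t 5.82
```

The fingers shut fully, so there's nothing between them. I'll look again.

Run:
```python
from h import *
c=shot("side","s3"); a=c["pixels"][110:230,270:410,::-1];cv2.imwrite("pics/s3z.png",cv2.resize(a,None,fx=5,fy=5,interpolation=cv2.INTER_CUBIC))
c=shot("top","t3"); a=c["pixels"][160:260,280:400,::-1];cv2.imwrite("pics/t3z.png",cv2.resize(a,None,fx=5,fy=5,interpolation=cv2.INTER_CUBIC))
c=shot("wrist","w4")
```

```text
(no output)
```

View pics/s3z.png

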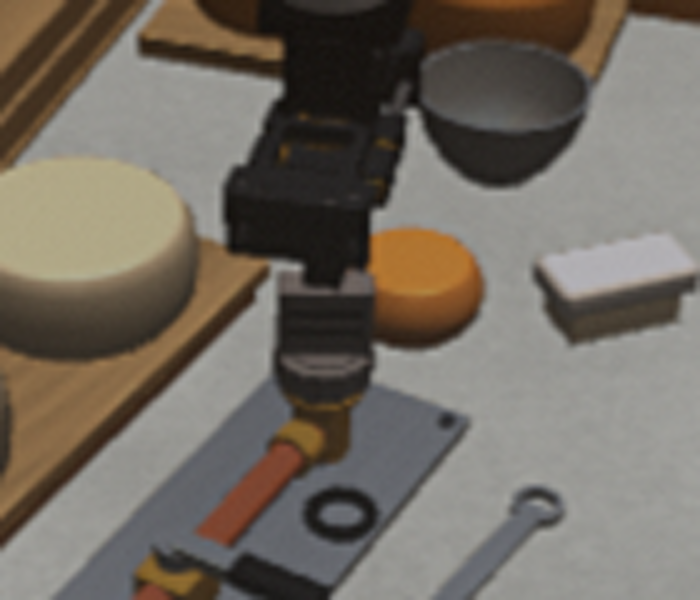

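View pics/t3z.png

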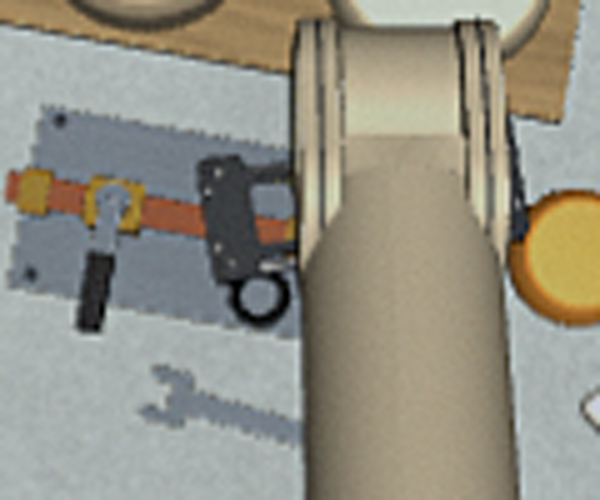

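View pics/w4.png

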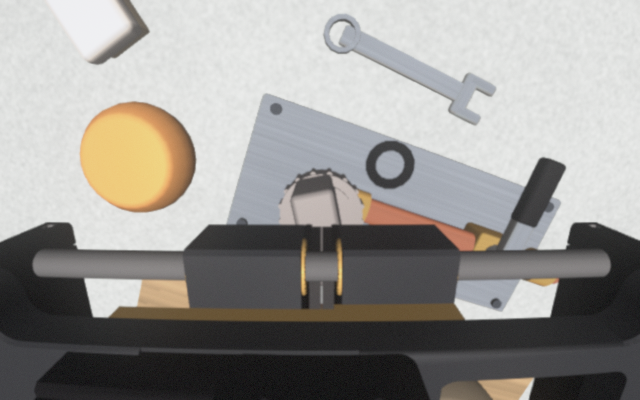

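```bash
python3 - <<'E'
from h import *
p,M=tool()
for n in("w4","s3","t3"):
    c=load(n); print(n,[proj(c,p-M[:,2]*k).round(0).tolist()[0] for k in (0,.019,.04,.07)], "head mid",proj(c,[.505,-.1125,.11])[0].round(), "side crop",((proj(c,p)-[270,110])*5).round()[0])
c=load("w4");T=np.array(c["cam_to_world"]);print("cam in tool",(M.T@(T[:3,3]-p)).round(3),(M.T@T[:3,:3]).round(3))
E
python3 st.py
```

```text
w4 [[322.0, 220.0], [322.0, 231.0], [322.0, 245.0], [323.0, 272.0]] head mid [322. 227.] side crop [261. 552.]
s3 [[334.0, 176.0], [335.0, 171.0], [335.0, 165.0], [335.0, 156.0]] head mid [335. 173.] side crop [322. 332.]
t3 [[350.0, 206.0], [350.0, 205.0], [351.0, 204.0], [351.0, 203.0]] head mid [350. 205.] side crop [400. 479.]
cam in tool [ 0.069 -0.001 -0.199] [[-0.001 -0.967 -0.253]
 [ 1.    -0.002  0.001]
 [-0.001 -0.253  0.967]]
yaw 97.41 p [ 0.5053 -0.1125  0.0961] F [-0.3  -0.15  1.51] T [ 0.058 -0.118  0.038] tau7 -0.188 q7 1.729 w 0.0004 t 5.97
```

Run:
```python
from h import *
p,M=tool()
c=load("s2"); y=np.array([-.327,.945,0])
q=np.array([.5055,-.1125,.0965])
for s in(1,-1):
  for k in(0,.019,.05): print(s,k,((proj(c,q+s*y*.0435+[0,0,k])[0]-[280,130])*6).round())
for n,(x,yy) in {"s2":(280,130),"s3":(280,130)}.items():
    a=load(n)["pixels"][yy:yy+70,x+20:x+100,::-1].astype(float); a=255*(a/255)**.45
    cv2.imwrite(f"pics/{n}g.png",cv2.resize(a.astype(np.uint8),None,fx=8,fy=8,interpolation=cv2.INTER_CUBIC))
```

```text
1 0 [328. 334.]
1 0.019 [329. 301.]
1 0.05 [331. 247.]
-1 0 [324. 226.]
-1 0.019 [325. 194.]
-1 0.05 [327. 141.]
```

View pics/s2g.png

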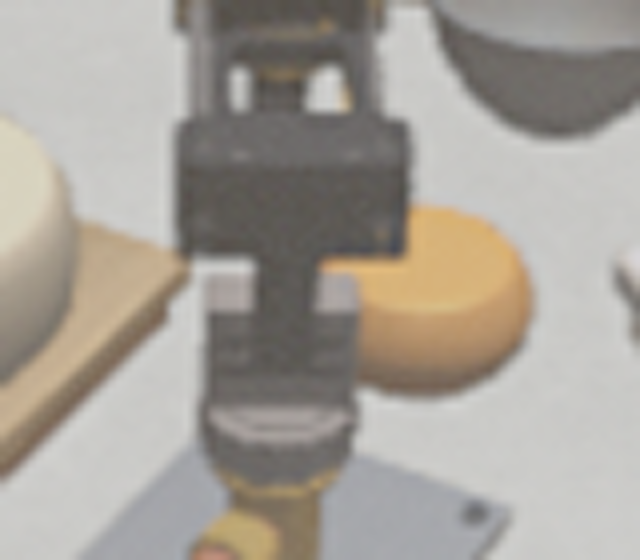

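View pics/s3g.png

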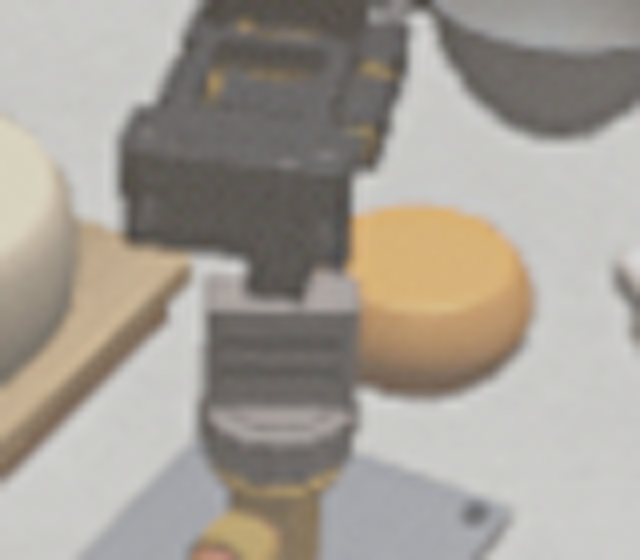

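The fingertips seem to end higher than the stated TCP: in the side view they stop at the paddle's top edge. I'll raise the tool and measure where the tips really are.

```bash
python3 -m crank '[[0,[0,0,-15],-4],[0,[0,0,-40],-10],[0,[0,0,-60],-12],[0,[0,0,-60],-12],[0,[0,0,-60],-12],[0,[0,0,-60],-12]]'; python3 st.py
python3 - <<'E'
from h import *
p,M=tool()
c=shot("side","s5");w=shot("wrist","w5"); 
a=c["pixels"][115:195,290:380,::-1].astype(float); a=255*(a/255)**.45
cv2.imwrite("pics/s5g.png",cv2.resize(a.astype(np.uint8),None,fx=8,fy=8,interpolation=cv2.INTER_CUBIC))
a=w["pixels"][:,:,::-1].astype(float); a=255*(a/255)**.45; cv2.imwrite("pics/w5g.png",a.astype(np.uint8))
wd=r.read_state()["width"]/2
for s in(1,-1):
  for k in(0,.019,.03): 
    q=p+s*M[:,1]*wd-M[:,2]*k
    print(s,k,((proj(c,q)[0]-[290,115])*8).round(),proj(w,q)[0].round())
E
```

```text
time: 6.47
ee_pos: [0.5049, -0.1125, 0.1554]
eef_rot: [-0.168, 0.986, 0.0, -0.0]
ft_force: [0.0, -0.6, 0.2]
width: 0.0324
yaw 109.30 p [ 0.5049 -0.1125  0.1554] F [ 0.05 -0.63  0.2 ] T [ 0.153 -0.098  0.026] tau7 0.067 q7 1.963 w 0.0324 t 6.47
1 0 [362. 388.] [352. 221.]
1 0.019 [364. 343.] [355. 231.]
1 0.03 [364. 316.] [357. 238.]
-1 0 [359. 325.] [292. 221.]
-1 0.019 [360. 279.] [289. 231.]
-1 0.03 [361. 253.] [287. 238.]
```

View pics/s5g.png

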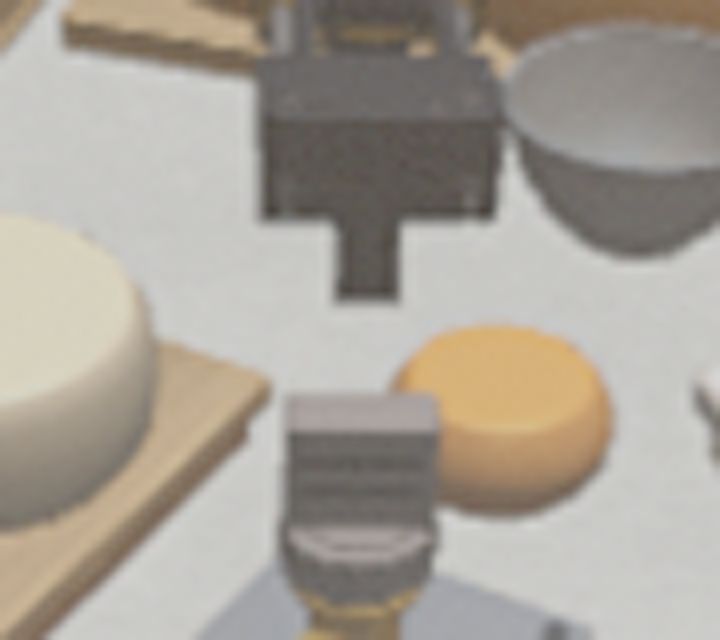

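View pics/w5g.png

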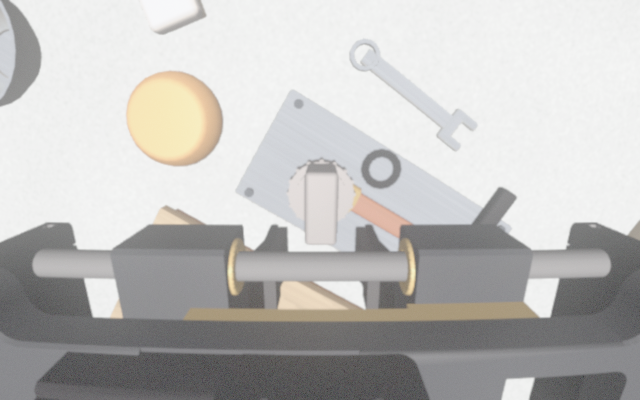

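The tips are about 37 mm behind the stated TCP. The side view puts them at row 300 rather than 388, and the finger spacing in the wrist view agrees. The body starts about 72 mm behind the TCP. So I'll take TCP z at about 0.073, which puts the tips near 0.11 and the body near 0.145.

```bash
python3 -m crank '[[1,[0,0,0],0],[1,[0,0,0],0],[1,[0,0,0],0],[1,[0,0,0],0],[1,[0,0,10],0],[1,[0,0,20],0],[1,[0,0,40],0],[1,[0,0,55],0],[1,[0,0,65],0],[1,[0,0,75],0],[1,[0,0,82],0],[1,[0,0,82],0]]';python3 st.py; python3 -m crank '[[-1,[0,0,0],0],[-1,[0,0,0],0],[-1,[0,0,0],0],[-1,[0,0,0],0],[-1,[0,0,0],0],[-1,[0,0,0],0],[-1,[0,0,0],0],[-1,[0,0,0],0],[-1,[0,0,0],0],[-1,[0,0,0],0],[-1,[0,0,0],0]]' 25;  python3 st.py
python3 - <<'E'
from h import *
c=shot("side","s6"); 
a=c["pixels"][115:195,290:380,::-1].astype(float); a=255*(a/255)**.45
cv2.imwrite("pics/s6g.png",cv2.resize(a.astype(np.uint8),None,fx=8,fy=8,interpolation=cv2.INTER_CUBIC))
E
```

```text
time: 7.57
ee_pos: [0.5045, -0.1123, 0.0725]
eef_rot: [-0.168, 0.986, 0.0, -0.001]
ft_force: [0.1, -0.2, -0.3]
width: 0.0868
yaw 109.31 p [ 0.5045 -0.1123  0.0725] F [ 0.09 -0.23 -0.3 ] T [ 0.155 -0.124 -0.031] tau7 -0.119 q7 1.917 w 0.0868 t 7.57
time: 8.48
ee_pos: [0.5053, -0.1126, 0.074]
eef_rot: [-0.168, 0.986, -0.0, 0.0]
ft_force: [0.6, -1.2, -0.6]
width: 0.0236
yaw 109.30 p [ 0.5053 -0.1126  0.074 ] F [ 0.58 -1.22 -0.61] T [ 0.061 -0.057 -0.013] tau7 0.045 q7 1.917 w 0.0236 t 8.48
```

View pics/s6g.png

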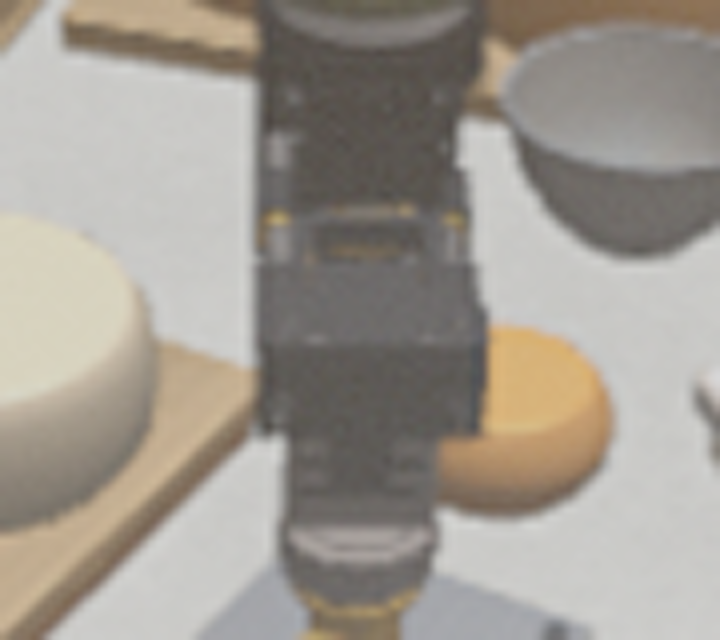

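Gripped, with a width of 23.6 mm. Now turning in small steps and watching the torque.

```bash
python3 -m crank '[[-1,[0,0,0.1],3],[-1,[0,0,0.2],6],[-1,[0,0,0.2],9],[-1,[0,0,0.3],12]]'>/dev/null; python3 st.py 4;python3 -m crank '[[-1,[0,0,0.1],3],[-1,[0,0,0.2],6],[-1,[0,0,0.2],9],[-1,[0,0,0.3],12]]'>/dev/null; python3 st.py 4
```

```text
yaw 97.15 p [ 0.5053 -0.1127  0.0737] F [ 0.46 -1.1  -0.94] T [-0.075 -0.225  0.072] tau7 1.213 q7 1.712 w 0.0239 t 8.87
yaw 96.93 p [ 0.5053 -0.1127  0.0737] F [ 0.64 -0.92 -0.3 ] T [-0.139 -0.239 -0.038] tau7 0.971 q7 1.708 w 0.0238 t 8.92
yaw 97.24 p [ 0.5053 -0.1127  0.0737] F [ 0.83 -0.86 -0.67] T [-0.119 -0.222 -0.073] tau7 -1.078 q7 1.713 w 0.0241 t 8.97
yaw 97.37 p [ 0.5053 -0.1127  0.0737] F [ 0.75 -1.47 -0.12] T [-0.182 -0.321 -0.088] tau7 -0.486 q7 1.715 w 0.0240 t 9.02
yaw 85.27 p [ 0.5053 -0.1128  0.0734] F [ 1.22 -0.93 -0.78] T [-0.274 -0.287  0.106] tau7 1.213 q7 1.510 w 0.0240 t 9.35
yaw 85.04 p [ 0.5053 -0.1128  0.0734] F [ 1.04 -2.34 -1.16] T [-0.353 -0.298  0.03 ] tau7 0.919 q7 1.506 w 0.0238 t 9.40
yaw 85.33 p [ 0.5053 -0.1128  0.0734] F [ 1.19 -1.99 -0.91] T [-0.346 -0.358 -0.069] tau7 -1.079 q7 1.511 w 0.0238 t 9.45
yaw 85.44 p [ 0.5053 -0.1128  0.0734] F [ 1.74 -2.06 -0.87] T [-0.4   -0.371 -0.052] tau7 -0.464 q7 1.513 w 0.0240 t 9.50
```

```bash
python3 -m crank '[[-1,[0,0,0.1],3],[-1,[0,0,0.2],6],[-1,[0,0,0.2],9],[-1,[0,0,0.3],12]]'>/dev/null; python3 st.py 1;python3 -m crank '[[-1,[0,0,0.1],3],[-1,[0,0,0.2],6],[-1,[0,0,0.2],9],[-1,[0,0,0.4],12]]'>/dev/null; python3 st.py 1; python3 -m crank '[[-1,[0,0,0.1],3],[-1,[0,0,0.2],6],[-1,[0,0,0.2],9],[-1,[0,0,0.3],12]]'>/dev/null; python3 st.py 1
```

```text
yaw 73.33 p [ 0.5053 -0.1129  0.0731] F [ 1.53 -2.15 -0.74] T [-0.586 -0.372  0.079] tau7 1.213 q7 1.307 w 0.0240 t 9.83
yaw 61.32 p [ 0.5053 -0.113   0.0727] F [ 0.39 -2.77  0.55] T [-0.638 -0.21   0.074] tau7 1.217 q7 1.103 w 0.0241 t 10.17
yaw 49.31 p [ 0.5052 -0.1131  0.0724] F [ 0.48 -3.12 -0.12] T [-0.691 -0.193  0.072] tau7 1.215 q7 0.899 w 0.0242 t 10.50
```

```bash
python3 -m crank '[[-1,[0,0,0.1],3],[-1,[0,0,0.2],6],[-1,[0,0,0.2],9],[-1,[0,0,0.3],12]]'>/dev/null; python3 st.py 1;python3 -m crank '[[-1,[0,0,0.1],3],[-1,[0,0,0.2],6],[-1,[0,0,0.2],9],[-1,[0,0,0.4],12]]'>/dev/null; python3 st.py 1
```

```text
yaw 37.31 p [ 0.5051 -0.1131  0.0721] F [ 0.49 -2.01  0.41] T [-0.777 -0.168  0.083] tau7 1.206 q7 0.695 w 0.0239 t 10.83
yaw 25.32 p [ 0.5051 -0.1132  0.0718] F [-2.92 -4.36  2.71] T [-0.856  0.167  0.201] tau7 1.087 q7 0.490 w 0.0239 t 11.17
```

The torque stepped from 0.08 to 0.20 N m at 84° of turning, so the seal has touched the washer. The coming square position is 37.2° further on.

```bash
python3 -m crank '[[-1,[0,0,0.1],3],[-1,[0,0,0.2],6],[-1,[0,0,0.2],9],[-1,[0,0,0.3],12]]'>/dev/null; python3 st.py 1;python3 -m crank '[[-1,[0,0,0.1],3],[-1,[0,0,0.2],6],[-1,[0,0,0.2],9],[-1,[0,0,0.4],12]]'>/dev/null; python3 st.py 1
```

```text
yaw 13.33 p [ 0.505  -0.1132  0.0716] F [-1.7  -3.45  2.37] T [-0.875  0.313  0.289] tau7 1.009 q7 0.286 w 0.0236 t 11.50
yaw 1.33 p [ 0.5049 -0.1133  0.0712] F [-1.79 -3.99  4.53] T [-0.892  0.587  0.231] tau7 1.002 q7 0.081 w 0.0239 t 11.83
```

```bash
python3 -m crank '[[-1,[0,0,0.1],3],[-1,[0,0,0.2],6],[-1,[0,0,0.2],9],[-1,[0,0,0.3],11.2],[-1,[0,0,0.3],13.2],[-1,[0,0,0.3],13.2],[-1,[0,0,0.3],13.2],[-1,[0,0,0.3],13.2]]'>/dev/null; python3 st.py 2
python3 - <<'E'
from h import *
shot("wrist","w7")
E
```

```text
yaw -11.75 p [ 0.5048 -0.1133  0.0709] F [-3.47 -3.62  4.64] T [-0.988  0.815  0.009] tau7 -0.032 q7 -0.142 w 0.0240 t 12.50
yaw -11.75 p [ 0.5048 -0.1132  0.0709] F [-3.83 -3.81  5.26] T [-1.055  0.842  0.031] tau7 -0.024 q7 -0.142 w 0.0235 t 12.55
```

View pics/w7.png

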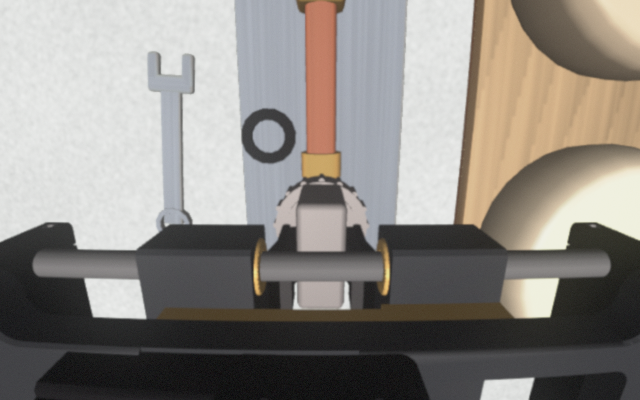

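The paddle lies parallel to the pipe and the torque held at 0.23–0.29 N m. Letting go and rising.

```bash
python3 -m crank '[[1,[0,0,0],0],[1,[0,0,0],0],[1,[0,0,0],0],[1,[0,0,0],0],[1,[0,0,0],0],[1,[0,0,0],0],[1,[0,0,-20],0],[1,[0,0,-50],0],[1,[0,0,-80],0],[1,[0,0,-110],0],[1,[0,0,-140],0],[1,[0,0,-180],0]]'; python3 -m crank '[[-1,[0,0,0],0],[-1,[0,0,0],0]]';python3 st.py
python3 - <<'E'
from h import *
c=shot("wrist","w8")
E
```

```text
time: 13.6
ee_pos: [0.5042, -0.1122, 0.2508]
eef_rot: [0.776, 0.63, -0.001, -0.001]
ft_force: [0.3, -0.9, 0.2]
width: 0.0858
time: 13.77
ee_pos: [0.5065, -0.1125, 0.2529]
eef_rot: [0.776, 0.63, 0.001, 0.002]
ft_force: [0.8, 0.1, -1.1]
width: 0.0801
yaw -11.88 p [ 0.5065 -0.1125  0.2529] F [ 0.79  0.12 -1.15] T [ 0.005 -0.134  0.01 ] tau7 0.027 q7 -0.100 w 0.0801 t 13.77
```

View pics/w8.png

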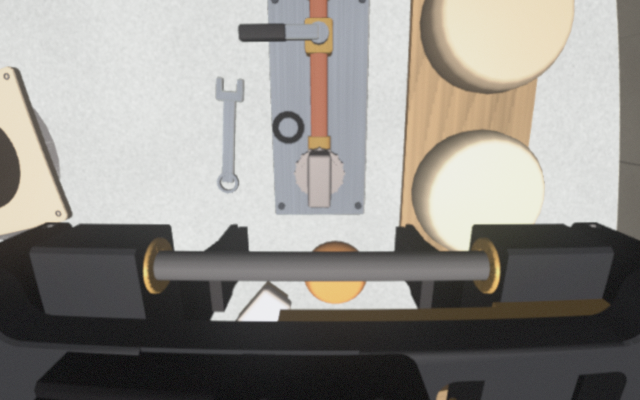

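The head now looks square, with the paddle at (319,180). The lever runs from (240,33) to (319,34). Checking the angle and the lever position by numbers.

Run:
```python
from h import *
c=load("w8"); im=c["pixels"]; g=cv2.cvtColor(im,cv2.COLOR_RGB2HSV)
a=im[140:220,270:370,::-1];cv2.imwrite("pics/w8z.png",cv2.resize(a,None,fx=7,fy=7,interpolation=cv2.INTER_CUBIC))
a=im[10:60,230:340,::-1];cv2.imwrite("pics/w8l.png",cv2.resize(a,None,fx=7,fy=7,interpolation=cv2.INTER_CUBIC))
P=plane(c,[[240,33],[321,33.5]],.065);print(P,np.linalg.norm(P[1]-P[0]))
R=lambda y:np.array([[np.cos(y),-np.sin(y)],[np.sin(y),np.cos(y)]])
h=np.array([.505,-.1127]);y=np.radians(-11.93)
print("valve axis pred",h+R(y)@[0,.16],"tip",h+R(y)@[-.075,.16])
```

```text
[[0.4506451  0.05910163 0.065     ]
 [0.53939378 0.03914636 0.065     ]] 0.09096450309807999
valve axis pred [0.53807464 0.04384414] tip [0.46469457 0.05934788]
```

View pics/w8z.png

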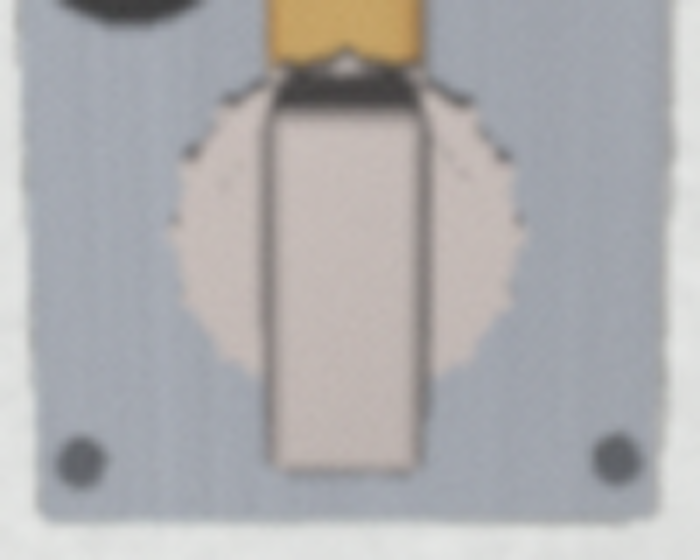

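View pics/w8l.png

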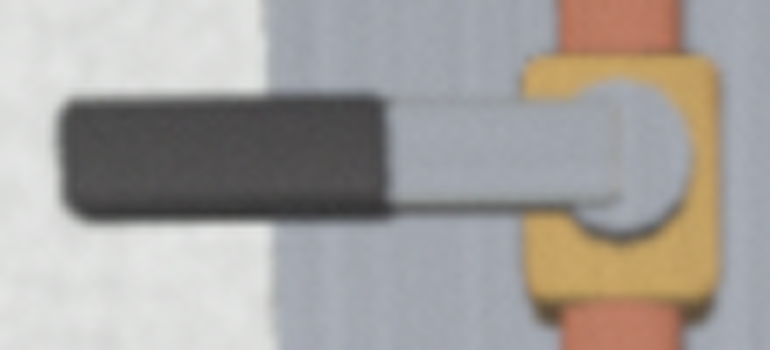

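The head is square. The tool axes now line up with the stand (tool x = stand y, tool y = stand x), and the valve axis is at about +158 mm in tool x. Next I'll shut the fingers, move to the lever's trailing side, then descend.

```bash
python3 -m crank '[[-1,[10,-5,0],0],[-1,[25,-12,0],0],[-1,[40,-20,0],0],[-1,[60,-30,0],0],[-1,[80,-40,0],0],[-1,[100,-50,0],0],[-1,[115,-57,0],0],[-1,[122,-60,0],0],[-1,[122,-60,0],0],[-1,[122,-60,0],0],[-1,[122,-60,0],0],[-1,[122,-60,0],0]]';  python3 -m crank '[[-1,[0,0,30],0],[-1,[0,0,60],0],[-1,[0,0,90],0],[-1,[0,0,120],0],[-1,[0,0,150],0],[-1,[0,0,170],0],[-1,[0,0,180],0],[-1,[0,0,180],0]]';python3 st.py
python3 - <<'E'
from h import *
c=shot("wrist","w9");c=shot("side","s9"); a=c["pixels"][130:260,240:400,::-1].astype(float); a=255*(a/255)**.5
cv2.imwrite("pics/s9g.png",cv2.resize(a.astype(np.uint8),None,fx=4.5,fy=4.5,interpolation=cv2.INTER_CUBIC))
E
```

```text
time: 14.82
ee_pos: [0.4718, 0.0181, 0.2504]
eef_rot: [0.777, 0.629, -0.0, -0.0]
ft_force: [1.1, -0.6, 0.5]
width: 0.0022
time: 15.48
ee_pos: [0.4704, 0.0186, 0.0687]
eef_rot: [0.777, 0.63, -0.001, -0.001]
ft_force: [-1.5, 0.8, 0.1]
width: 0.0005
yaw -11.95 p [0.4704 0.0186 0.0687] F [-1.53  0.82  0.11] T [-0.032 -0.059  0.066] tau7 -0.182 q7 -0.402 w 0.0005 t 15.48
```

View pics/s9g.png

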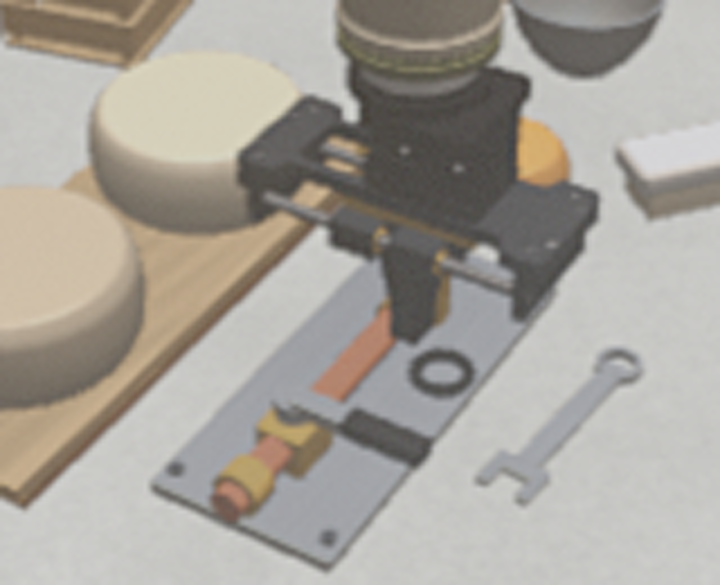

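View pics/w9.png

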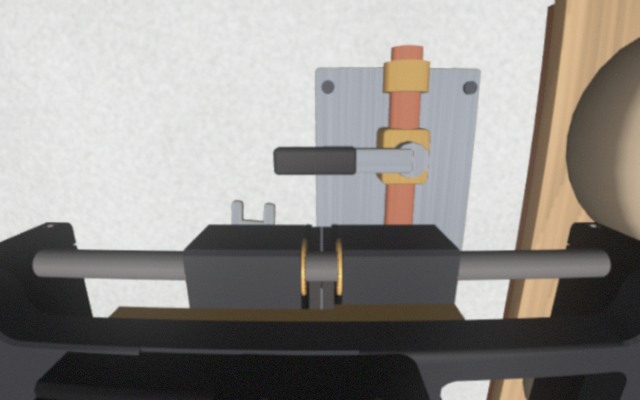

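Run:
```python
from h import *
p,M=tool();s=load("s9")
for k in(0,.02,.037,.05):
    q=p+M[:,0]*.0095+M[:,1]*0-M[:,2]*k; print(k,((proj(s,q)[0]-[240,130])*4.5).round())
a,b=load("w8"),load("w9")
print(tri(a,[[319.7,32.4],[239,32.4]],b,[[413,160],[274.5,161]]))
g=lambda p:(np.array(p)+.5)/4.5-.5+[240,130]
print(tri(b,[[274.5,173],[274.5,149]],s,g([[430,440],[408,466]])), plane(b,[[413,160],[274.5,161]],.065))
```

```text
0 [401. 387.]
0.02 [402. 362.]
0.037 [402. 340.]
0.05 [402. 323.]
[[5.38624135e-01 4.26994068e-02 5.53951910e-02 7.48343294e-05]
 [4.48510744e-01 6.15754779e-02 5.91143071e-02 2.37504154e-04]]
[[0.44787738 0.05477487 0.06265533 0.00171692]
 [0.45300997 0.07069103 0.0555725  0.00737788]] [[0.53619949 0.04461288 0.065     ]
 [0.44944115 0.0622426  0.065     ]]
```

```bash
python3 -m crank '[[-1,[0,1,25],0],[-1,[0,1,45],0],[-1,[0,1,50],0],[-1,[0,1,50],0]]';  python3 -m crank '[[-1,[8,0,0],0],[-1,[16,0,0],0],[-1,[22,-1,0],0],[-1,[28,-2,0],0],[-1,[33,-3,0],0],[-1,[40,-4,0],0],[-1,[47,-4,0],0],[-1,[54,-3,0],0],[-1,[62,-1,0],0],[-1,[62,-1,0],0]]';python3 st.py
python3 - <<'E'
from h import *
c=shot("wrist","w10");c=shot("side","s10"); a=c["pixels"][130:260,240:400,::-1].astype(float); a=255*(a/255)**.5
cv2.imwrite("pics/s10g.png",cv2.resize(a.astype(np.uint8),None,fx=4.5,fy=4.5,interpolation=cv2.INTER_CUBIC))
E
```

```text
time: 15.92
ee_pos: [0.4726, 0.0189, 0.0208]
eef_rot: [0.777, 0.63, -0.0, -0.0]
ft_force: [0.1, -0.7, 0.1]
width: 0.0004
time: 16.75
ee_pos: [0.4848, 0.0822, 0.0207]
eef_rot: [0.776, 0.631, 0.0, -0.0]
ft_force: [-1.3, -1.3, 0.5]
width: 0.0003
yaw -11.79 p [0.4848 0.0822 0.0207] F [-1.31 -1.3   0.5 ] T [-0.164  0.022 -0.024] tau7 -0.387 q7 -0.584 w 0.0003 t 16.75
```

View pics/s10g.png

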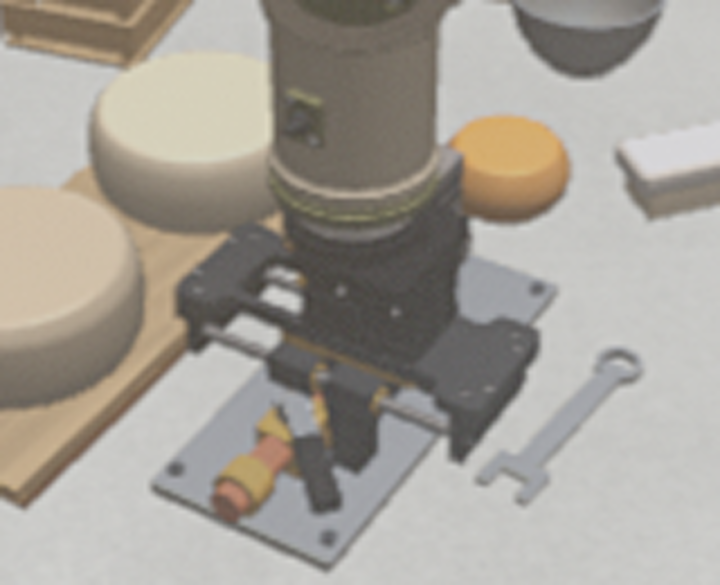

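View pics/w10.png

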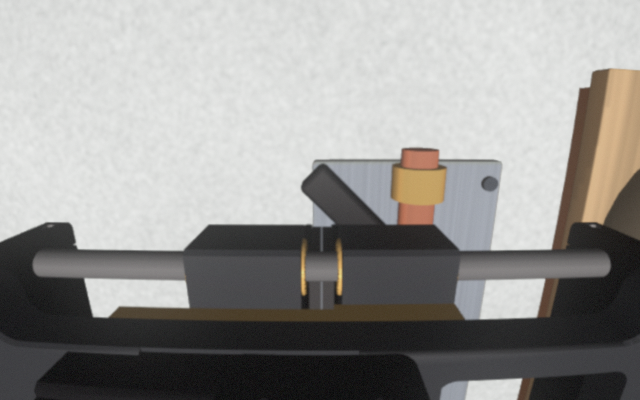

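The lever is at about 45°, with the finger behind it. Finishing the arc.

```bash
python3 -m crank '[[-1,[7,4,0],0],[-1,[15,9,0],0],[-1,[22,15,0],0],[-1,[28,22,0],0],[-1,[33,30,0],0],[-1,[36,36,0],0],[-1,[37,40,0],0],[-1,[37,42,0],0],[-1,[37,42,0],0]]';python3 st.py
python3 - <<'E'
from h import *
c=shot("wrist","w11");c=shot("side","s11"); a=c["pixels"][130:260,240:400,::-1].astype(float); a=255*(a/255)**.5
cv2.imwrite("pics/s11g.png",cv2.resize(a.astype(np.uint8),None,fx=4.5,fy=4.5,interpolation=cv2.INTER_CUBIC))
E
```

```text
time: 17.6
ee_pos: [0.5319, 0.1087, 0.0204]
eef_rot: [0.776, 0.63, -0.001, -0.001]
ft_force: [-8.7, 1.9, 3.3]
width: 0.0003
yaw -11.84 p [0.5319 0.1087 0.0204] F [-8.66  1.92  3.29] T [0.357 1.922 0.005] tau7 0.006 q7 -0.645 w 0.0003 t 17.60
```

View pics/s11g.png

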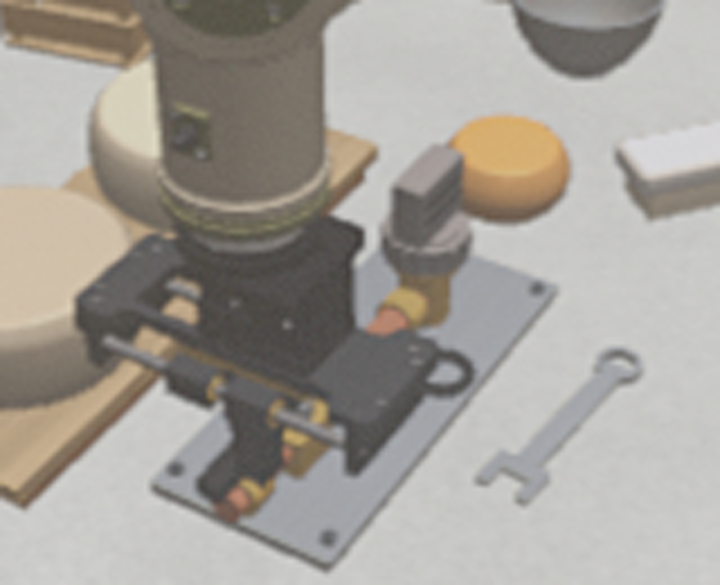

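View pics/w11.png

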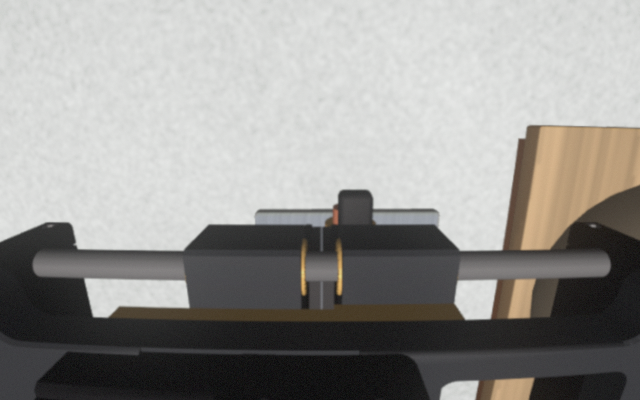

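Force has risen to 8.7 N, well above the roughly 2.5 N that friction needs, so the lever is on its stop. Backing off, rising and checking.

```bash
python3 -m crank '[[-1,[0,-8,0],0],[-1,[0,-16,0],0],[-1,[0,-20,0],0],[-1,[0,-20,-25],0],[-1,[0,-20,-60],0],[-1,[0,-20,-100],0],[-1,[-40,-20,-140],0],[-1,[-80,-20,-180],0],[-1,[-120,-20,-220],0],[-1,[-130,-20,-230],0],[-1,[-130,-20,-230],0]]';python3 st.py
python3 - <<'E'
from h import *
c=shot("wrist","w12");c=shot("side","s12"); a=c["pixels"][130:260,240:400,::-1].astype(float); a=255*(a/255)**.5
cv2.imwrite("pics/s12g.png",cv2.resize(a.astype(np.uint8),None,fx=4.5,fy=4.5,interpolation=cv2.INTER_CUBIC))
E
```

```text
time: 18.62
ee_pos: [0.4874, -0.0196, 0.2551]
eef_rot: [0.778, 0.628, 0.002, 0.003]
ft_force: [0.8, 0.2, 0.6]
width: 0.0004
yaw -12.14 p [ 0.4874 -0.0196  0.2551] F [0.79 0.16 0.59] T [-0.052 -0.122  0.023] tau7 0.254 q7 -0.269 w 0.0004 t 18.62
```

View pics/s12g.png

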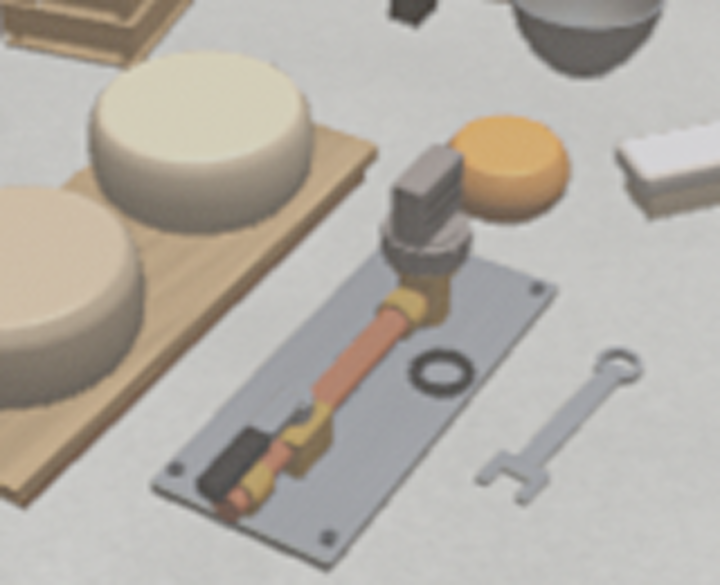

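View pics/w12.png

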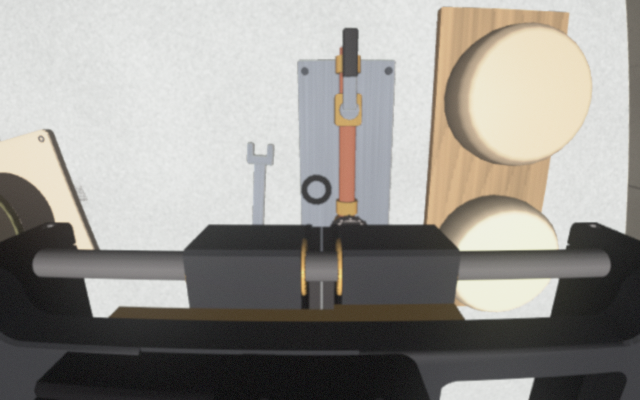

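Run:
```python
from h import *
c=load("w12"); im=c["pixels"]
a=im[20:130,290:400];g=cv2.cvtColor(a,cv2.COLOR_RGB2HSV)
m=(g[...,2]<90).astype(np.uint8); n,l,st,ce=cv2.connectedComponentsWithStats(m); i=1+np.argmax(st[1:,4]); print(st[i],ce[i])
ys,xs=np.where(l==i); 
rows=[(xs[ys==y].mean()+290,y+20) for y in range(ys.min()+4,ys.max()-3)]
P=plane(c,rows,.063); vx,vy,x0,y0=cv2.fitLine(P[:,:2].astype(np.float32),cv2.DIST_L2,0,1e-4,1e-6).ravel()
print("lever dir",np.degrees(np.arctan2(vy,vx)),"stand y 78.07")
ax=plane(c,[[348.5,110]],.063)[0]; print(ax,P.mean(0),np.degrees(np.arctan2(*(P.mean(0)-ax)[[1,0]])))
```

```text
[ 53   9  15  47 643] [59.71539658 32.46656299]
lever dir 77.65445 stand y 78.07
[0.53552093 0.04287497 0.063     ] [0.54941513 0.10622133 0.063     ] 77.62882437673386
```

```bash
python3 -m crank '[[-1,[0,0,0],0],[-1,[0,0,0],0]]'; python3 -c "
from bench import r
print(r.close_job())"
```

```text
time: 18.88
ee_pos: [0.4864, -0.0143, 0.2497]
eef_rot: [0.776, 0.631, -0.0, -0.0]
ft_force: [0.3, -0.1, -0.3]
width: 0.0007
the job is handed in; nothing more can be done
None
```

The mist head is screwed down onto its washer and left square, and the water valve is fully open. I handed the job in at about 19 s; no verdict was reported.

**Head:** I turned it about 121° clockwise. The torque rose from about 0.08 to 0.20–0.29 N m after roughly 72–84°, so the seal touched the washer before this first square position. I could not measure the seal force directly; from that touch point the given figures put it at about 16–17 N. In the wrist view after letting go, the paddle looked parallel to the pipe and plate edges. The tool's own angle at release was within 0.2° of the measured plate angle.

**Valve:** I pushed the lever round with shut fingers until the side force reached 8.7 N, well above its friction, so it was on its stop. After I backed off, the picture put the lever at 77.7° against 78.1° for the pipe, about 0.4° from fully open.

**What disagreed:** The real fingertips end about 37 mm behind the stated TCP. My first grip therefore shut above the head without taking hold of it, and the fingers turned 12° there. I measured the offset from the side and wrist views and gripped again lower. The wrist views also measured the top of the head at 128 mm rather than about 135 mm, and its top face slightly smaller than the text says, probably because of rounded edges.

I saw no bystander moved in the last pictures, though I did not measure their positions.

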